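Engage the reduction gear of the bench stirrer and refit its guard

TASK

Put the small overhead stirrer into its slow gear and make it ready to run: take the round knob on top of it, ease it down until its teeth touch those of the ring underneath, rock it to and fro under light pressure until you feel the teeth drop into mesh, and press it fully home, never forcing tooth against tooth. Then set the bell-shaped guard down gently over the knob so that it sits flat on the stirrer's head, let go, and leave everything else on the desk where it is.

Things in the scene. Friction and masses are not known exactly. Their poses are not given: they have to be found in the camera images.
- stirrer: small overhead stirrer, fixed: foot 165x130 mm, column behind, white gear case (80x76 mm, flat top 155 mm above the desk), grey motor housing behind it (top 7 mm lower), glass dish below. Origin on the desk under the spindle axis; x points from front panel to column, z up. The axis stands 44 mm behind the case's front face. The knob is its highest part.
- gear_knob (a joint): travel of the gear-change knob along the vertical spindle axis, m: 0 raised (out of gear, turns freely by hand with the spindle), 0.016 fully home (slow gear engaged, hard stop). Friction of 4 to 6 N; it stays where it is left. Its teeth touch the ring's at 0.007; tooth on tooth the ring gives way for 4 mm on its spring, then is solid, so it gets past 0.011 only in mesh.
- knob_grip (a point): point on the knob's axis where it is held, 16 mm below its flat top; 62 mm above the gear case's top when raised, 46 mm when home. Knob: black, ribbed, 38 mm across, 36 mm tall, over a steel disc 46 mm across with six square teeth below, 10 mm tall. It turns without end (drag under 0.02 N m) with chuck and stirring blades.
- ring_teeth (a point): point on the axis, level with the tooth tips of the ring at rest, 17 mm above the gear case's top. Ring: 48 mm across, six square teeth 10 mm tall at radius 15 to 23 mm. The knob's teeth drop in only within 0.06 rad of a gap; gaps lie 1.047 rad apart. The angle is not measured, and the start is never in line. The ring turns with 0.1 N m of drag, so in mesh the knob turns stiffly.
- ring_bearing: sprung bearing that carries the ring; origin on the axis, 3 mm above the gear case's top. Pressed, it sinks straight down by up to 4 mm, against 2.5 N at first and 8.5 N at 4 mm, and is solid beyond; in mesh it springs back up. Its axes do not turn with the ring. More than 20 N on the teeth would damage them.
- guard_seat (a point): point on the spindle axis in the plane of the gear case's top, where the guard's rim comes to rest. A fixed round register, 52.6 mm across and 5 mm tall, stands up there and fits inside the rim
- guard: loose grey bell-shaped guard, about 70 g, open below, standing on its rim: 61.6 mm across at the rim (56.4 mm inside), 57 mm at the shoulder 69 mm up, 66 mm deep inside, with a round stub on top from 69 to 101 mm. Origin at the centre of its open rim, z up. It passes over a knob that is home and sits flat; over a raised knob it cannot come down to its seat.
- guard_stub (a point): point on the guard's axis, 91 mm above its rim and 10 mm below the top of the stub (23 mm across, 32 mm tall) by which it is held; the shoulder, 57 mm across, lies 22 mm below this point
- tally_counter: loose hand tally counter, 54x62x33 mm, bystander; origin at the centre of its underside
- vial_0: loose capped glass vial, 22 mm wide, 52 mm tall, standing; bystander; origin at the centre of its underside
- vial_1: a second loose vial of the same size, bystander; origin at the centre of its underside
- petri_0: loose closed petri dish, 58 mm wide, 16 mm tall, bystander; origin at the centre of its underside
- slide_mailer_0: loose flat slide box, 34x84x15 mm, the lower of two, bystander; origin at the centre of its underside
- slide_mailer_1: loose flat slide box, 34x84x15 mm, lying on the other one, bystander; origin at the centre of its underside
- coverslip_box: loose small box, 29x29x17 mm, bystander; origin at the centre of its underside
- lens_blower: loose rubber bulb with a nozzle, 49 mm wide, 120 mm tall, standing; bystander; origin at the centre of its underside
Not all that is in view belongs to the job. Leave any green look-alike of the guard alone.

How it is judged:
By the outcome, as a careful person would: the job done as asked, in the order asked, and still so for the second after the job is handed in, with the robot touching nothing.
It also fails if it takes over 67 s, if anything falls off the work surface, if the arm or the gripper's body presses on something with over 40 N, if the wrist force passes 120 N, or if a joint passes its speed limit or range.

ROBOT

A 6-joint arm with a two-finger parallel gripper is mounted at the origin on a cart in front of the work surface, level with it; the furniture and walls round the work are solid. World frame = base frame: x ahead of the robot, y to its left, z up, the work surface at z = 0. Lengths are in m, angles in rad, forces in N, time in s.
With the tool pointing down it reaches from about 0.375 to 0.9 m from the base axis. Payload 3.1 kg.
Tool frame: the origin (TCP) lies at the very end of the fingers, on their centre line; the grasp point (between the pads) lies 19 mm behind it; x points along the fingers, y is the direction in which the jaws open and shut, and the axes are right-handed (so a half turn about x gives the same grasp; the last joint's range is limited). The gripper opens to 85 mm and grips with 20 to 120 N. Pads are 22 mm wide; open, the fingers measure 114 mm over their backs; the gripper's body (76 mm by 85 mm) begins 54 mm behind the grasp point. The pads swing forward as they close: fully open they stand 13 mm farther back than shut.
Start: joints at [-1.496, 0.527, 1.433, -0, 1.181, -0.178], TCP at [0.157, -0.605, 0.231] pointing down, gripper open.
Joint ranges: [-3.08, 3.08], [-0.75, 2.2], [0.22, 2.44], [-1.43, 4.57], [0, 2.65], [-2.85, 2.85]. Speed limits (rad/s): [2.79, 2.79, 3.14, 3.14, 3.14, 3.14].

INTERFACE

Orientations are given as a unit quaternion [x, y, z, w].
In Python, from station import manip gives the robot as it stands.
- The arm moves only by the shell command python3 -m jog 'ROWS' [FORCE]. ROWS is a JSON object of lists of equal length, an entry for each row: "linear": the shift along the tool's x, y, z in cm, a list of three; "twist": the turn about the tool's x in rad; "claw": the opening, from -1 (shut) to 1 (fully open). A call has 1 to 20 rows; each row is the pose to reach, as a shift and turn from the pose commanded when the call began, along the tool's axes at that moment; what a row does not reach only later rows make up. A row lasts 1/12 s, in which the tool goes at most 41.7 mm and 7.16 degrees, less where a joint would pass 70% of its speed; a pose out of reach is approached as far as the arm can. A call with a gripper value outside its range is refused whole. The fingers move at their own pace and stop on an object; FORCE is the grip in N (left out, the last holds). Time passes only in rows, so rows that repeat a pose let the fingers close. It gives the time, the measured TCP pose, the force and the opening at its end, in the units of the state.
- manip.sense(): the state, without advancing time (a new reading comes with each control period).
- manip.snapshot(name): name is "scene" or "top" or "wrist"; returns a dict with "pixels" (384x512x3 uint8, red, green, blue), "camera_matrix" (3x3 intrinsics, pixels), "R" (3x3) and "t" (3): a world point X has camera coordinates R X + t. Camera axes: x right, y down, z forward; pixel columns grow to the right and rows downward; lengths in m; the calibration is good to about 2 mm. The wrist camera is an equidistant fisheye: a pixel r from the principal point sees the ray r / f radians off the axis. A picture is of the moment at which its call begins. There is no depth.
- manip.sign_off(): hands the job in, once; it reports no verdict.
The state is a dict: "t": time; "q": joint angles; "qd": joint speeds; "tau": joint torques, N m; "tcp_pos": TCP position; "tool_rot": TCP orientation; "force": force on the tool from outside, world axes, zero at the start; "ft_torque": the same for the moment, N m; "finger_gap": opening from 0.0 (shut) to 1.0 (fully open).
Only numpy, scipy, OpenCV 4.12 (cv2) and the standard library are available. Lean on these libraries where they do the work, as an engineer would, in place of code of your own. Each camera call takes 0.05 s, during which the arm holds its last target.

## Working session

There is one attempt and no reset: what is moved stays moved. The work goes in short steps, Python scripts to look and compute and a shell command to move; the robot and the scene stay as the last step left them, time stands still between calls to the robot, and variables do not carry over. Pictures are saved under pics/ and viewed, and the job is handed in when it is done.

```bash
mkdir -p pics; ls
python3 - <<'E'
from station import manip
import cv2,json,numpy as np
s=manip.sense(); print({k:np.round(v,3).tolist() for k,v in s.items()})
for n in ["scene","top","wrist"]:
    d=manip.snapshot(n); cv2.imwrite(f"pics/{n}0.png",d["pixels"][:,:,::-1])
    np.savez(f"{n}0.npz",**d)
    print(n,np.round(d["camera_matrix"],1).tolist(),np.round(d["R"],3).tolist(),np.round(d["t"],3).tolist())
E
```

```text
pics
{'t': 0.0, 'q': [-1.496, 0.528, 1.434, -0.0, 1.181, -0.179], 'qd': [-0.0, 0.0, 0.001, -0.0, -0.002, -0.001], 'tau': [0.0, -44.235, -17.803, -0.0, 0.009, -0.0], 'tcp_pos': [0.157, -0.604, 0.23], 'tool_rot': [0.701, 0.09, -0.701, 0.089], 'force': [0.509, -0.087, 0.137], 'ft_torque': [-0.033, -0.034, 0.017], 'finger_gap': 0.999}
scene [[491.2, 0.0, 259.6], [0.0, 491.2, 190.2], [0.0, 0.0, 1.0]] [[-0.922, -0.387, -0.015], [-0.291, 0.72, -0.63], [0.255, -0.576, -0.777]] [0.475, 0.188, 1.284]
top [[432.2, 0.0, 263.5], [0.0, 432.2, 191.5], [0.0, 0.0, 1.0]] [[-0.321, -0.947, 0.007], [-0.737, 0.245, -0.63], [0.595, -0.207, -0.777]] [0.247, 0.431, 1.1]
wrist [[297.3, 0.0, 252.3], [0.0, 297.3, 190.9], [0.0, 0.0, 1.0]] [[0.252, -0.968, -0.003], [-0.93, -0.243, 0.277], [-0.269, -0.067, -0.961]] [-0.624, -0.036, 0.381]
```

View pics/scene0.png

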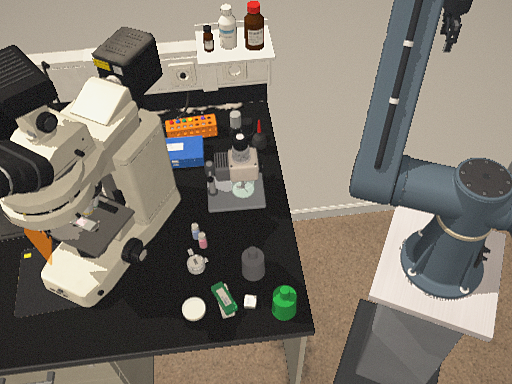

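View pics/top0.png

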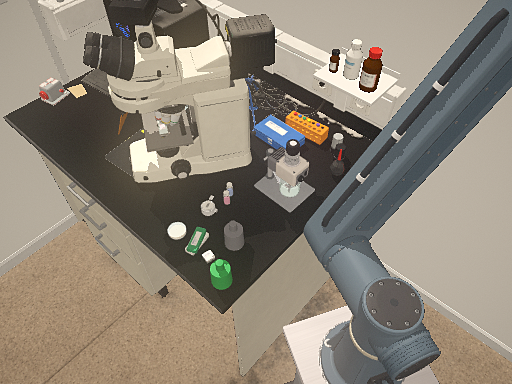

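View pics/wrist0.png

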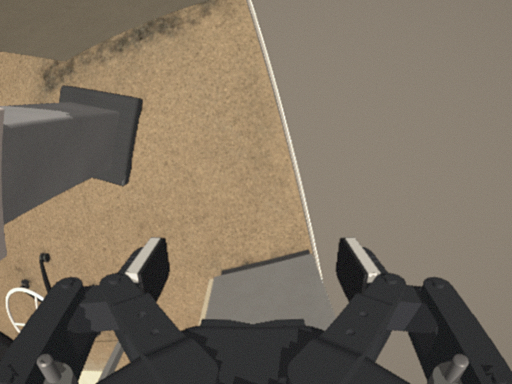

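Scene view: the grey guard is at (253,263), the green look-alike at (285,302), and the stirrer with its black knob at about (239,143). In the top view the guard is at (233,236), the green one at (221,273) and the knob at (292,148). I'll enlarge these to confirm.

Run:
```python
import cv2,numpy as np
a=cv2.imread("pics/scene0.png");b=cv2.imread("pics/top0.png")
def crop(im,x,y,w,h,s): return cv2.resize(im[y:y+h,x:x+w],None,fx=s,fy=s,interpolation=cv2.INTER_CUBIC)
c=np.hstack([crop(a,190,100,100,130,4),crop(b,245,110,100,130,4)]); cv2.imwrite("pics/c1.png",c)
c=np.hstack([crop(a,170,215,135,120,3),crop(b,160,180,100,120,3)]); cv2.imwrite("pics/c2.png",c)
```

```text
(no output)
```

View pics/c1.png

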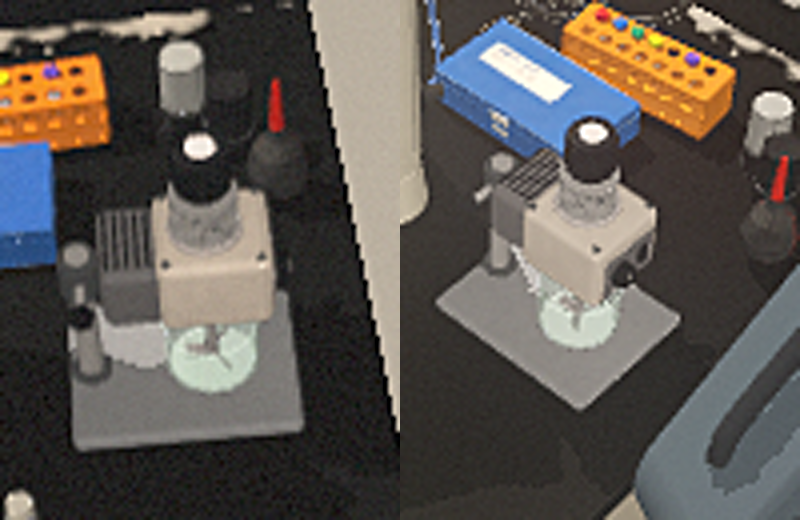

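View pics/c2.png

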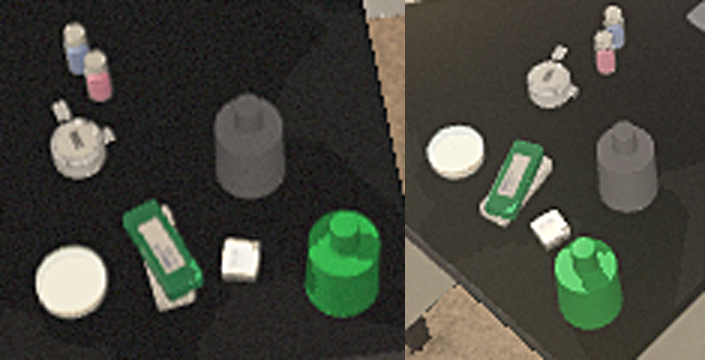

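Both crops match the description. The guard meant is the grey one: scene (253,263), top (233,236). The green one is the look-alike and stays put. The knob is black with a white cap on its raised top. Next I'll triangulate both.

```bash
cat > h.py <<'E'
import numpy as np,cv2
def load(n): return dict(np.load(n+".npz"))
def ray(d,uv,fish=False):
    K=d["camera_matrix"];R=d["R"];t=d["t"]
    x=(uv[0]-K[0,2])/K[0,0];y=(uv[1]-K[1,2])/K[1,1]
    if fish:
        r=np.hypot(x,y)+1e-12; v=np.array([x/r*np.sin(r),y/r*np.sin(r),np.cos(r)])
    else: v=np.array([x,y,1.])
    v=R.T@v; return -R.T@t, v/np.linalg.norm(v)
def plane(d,uv,z,fish=False):
    o,v=ray(d,uv,fish); return o+v*(z-o[2])/v[2]
def tri(rs):
    A=sum(np.eye(3)-np.outer(v,v) for o,v in rs); b=sum((np.eye(3)-np.outer(v,v))@o for o,v in rs)
    p=np.linalg.solve(A,b); return p,[np.linalg.norm(np.cross(p-o,v)) for o,v in rs]
def proj(d,X,fish=False):
    c=d["R"]@np.asarray(X)+d["t"];K=d["camera_matrix"]
    if fish:
        r=np.hypot(c[0],c[1]);th=np.arctan2(r,c[2]);p=c[:2]/r*th
    else: p=c[:2]/c[2]
    return np.array([K[0,0]*p[0]+K[0,2],K[1,1]*p[1]+K[1,2]])
def blob(m,near):
    n,l,s,c=cv2.connectedComponentsWithStats(m.astype(np.uint8))
    i=1+np.argmin(np.linalg.norm(c[1:]-near,axis=1)); return c[i],s[i],l==i
E
python3 - <<'E'
from h import *
S=load("scene0");T=load("top0")
rs=[]
for d,n,g in((S,(240,137),(253,265)),(T,(293,143),(233,236))):
    im=d["pixels"].astype(int)
    m=(im.min(2)>150); z=np.zeros(m.shape,bool); z[n[1]-8:n[1]+8,n[0]-8:n[0]+8]=1
    c,s,_=blob(m&z,n); print("cap",c,s,plane(d,c,.233)); rs.append(ray(d,c))
    # guard silhouette
    g8=cv2.GaussianBlur(d["pixels"],(3,3),0).astype(int)
    print("samples",im[g[1],g[0]],im[g[1],g[0]-20])
    sat=im.max(2)-im.min(2); m=(g8.mean(2)>55)&(g8.mean(2)<140); z[:]=0; z[g[1]-32:g[1]+26,g[0]-18:g[0]+18]=1
    c,s,l=blob(m&z,g); print("guard",c,s)
    for r in range(s[1],s[1]+s[3]): 
        x=np.where(l[r])[0]; print(r,x[0],x[-1],end="; ")
    print()
print(tri(rs))
E
```

```text
cap [239.36842105 136.26315789] [236 134   8   6  38] [ 0.5747697  -0.01710587  0.233     ]
samples [100  94  90] [24 27 26]
guard [252.6574746  263.46879536] [241 246  24  35 689]
246 250 254; 247 249 255; 248 247 258; 249 245 259; 250 244 261; 251 243 262; 252 243 262; 253 242 263; 254 242 263; 255 242 263; 256 241 264; 257 241 264; 258 241 263; 259 242 263; 260 242 263; 261 242 263; 262 242 263; 263 242 263; 264 242 263; 265 242 263; 266 242 264; 267 242 264; 268 242 264; 269 242 264; 270 242 264; 271 242 264; 272 242 264; 273 242 264; 274 243 263; 275 243 263; 276 244 262; 277 244 261; 278 245 260; 279 247 259; 280 249 257; 
cap [292.79310345 142.75862069] [290 141   7   5  29] [ 0.57239897 -0.02148739  0.233     ]
samples [118 111 107] [54 52 46]
guard [233.43928571 235.53214286] [223 220  22  32 560]
220 230 235; 221 229 236; 222 228 238; 223 227 240; 224 225 241; 225 225 242; 226 224 242; 227 223 242; 228 223 243; 229 223 243; 230 223 243; 231 223 243; 232 223 243; 233 223 243; 234 224 243; 235 224 243; 236 224 243; 237 224 243; 238 224 244; 239 224 244; 240 224 244; 241 224 244; 242 224 244; 243 224 244; 244 224 243; 245 225 243; 246 225 242; 247 225 242; 248 227 241; 249 228 240; 250 229 238; 251 233 234; 
(array([ 0.57845281, -0.02410878,  0.22587982]), [np.float64(0.0004953371563177707), np.float64(0.0004953371563177872)])
```

```bash
python3 - <<'E'
from h import *
S=load("scene0");T=load("top0")
for d,uv,st in((S,(253,281),(252.3,249.5)),(T,(234,251.5),(232.7,224))):
    p=plane(d,uv,0);o,v=ray(d,uv);h=v[:2]/np.linalg.norm(v[:2]); print("guard",p[:2]+h*.0308)
# case top corners from crop c1: scene
for d,o,cs in((S,(190,100),[(153,192),(265,190),(272,262),(160,268)]),(T,(145,110),[(527,218),(608,250),(655,208),(575,170)])):
    for c in cs:
        print(np.round(plane(d,(o[0]+c[0]/4,o[1]+c[1]/4),.155),3))
    print()
E
python3 - <<'E'
from scipy.spatial.transform import Rotation as R
print(R.from_quat([0.701,0.09,-0.701,0.089]).as_matrix().round(3))
E
```

```text
guard [0.44769371 0.20943016]
guard [0.44209979 0.20889063]
[ 0.62  -0.035  0.155]
[ 0.55  -0.065  0.155]
[ 0.52  -0.006  0.155]
[0.586 0.026 0.155]

[0.573 0.026 0.155]
[ 0.523 -0.021  0.155]
[ 0.552 -0.071  0.155]
[ 0.609 -0.027  0.155]

[[-0.     0.251 -0.968]
 [ 0.001 -0.968 -0.251]
 [-1.    -0.001 -0.   ]]
```

```bash
python3 -m jog '{"linear":[[-4,0,0],[-8,0,0],[-8,-3,-3.5],[-8,-6,-7],[-8,-9,-10.5],[-8,-12,-14],[-8,-15,-17.5],[-8,-18,-21],[-8,-21,-24.5],[-8,-24,-28],[-8,-27,-31.5],[-8,-30,-35],[-8,-33,-38.5],[-8,-36,-42],[-8,-39,-46],[-8,-42,-49.5],[-8,-45,-53],[-8,-46,-55],[-8,-46,-55],[-8,-46,-55]],"twist":[0,0,0,0,0,0,0,0,0,0,0,0,0,0,0,0,0,0,0,0],"claw":[1,1,1,1,1,1,1,1,1,1,1,1,1,1,1,1,1,1,1,1]}' 30
python3 - <<'E'
from station import manip
import cv2,numpy as np
d=manip.snapshot("wrist"); cv2.imwrite("pics/w1.png",d["pixels"][:,:,::-1]); np.savez("w1.npz",**d)
s=manip.sense(); print({k:np.round(s[k],4).tolist() for k in ("t","q","tcp_pos","tool_rot","force")})
E
```

```text
t: 1.82
tcp_pos: [0.5768, -0.0167, 0.311]
tool_rot: [0.702, 0.092, -0.7, 0.091]
force: [0.8, -0.9, 0.1]
finger_gap: 1.002
{'t': 1.8667, 'q': [-0.2253, 0.3785, 1.4583, 0.0018, 1.3038, 1.0859], 'tcp_pos': [0.5761, -0.0177, 0.3108], 'tool_rot': [0.7017, 0.0918, -0.7007, 0.0909], 'force': [0.9927, 0.8537, -0.0851]}
```

View pics/w1.png

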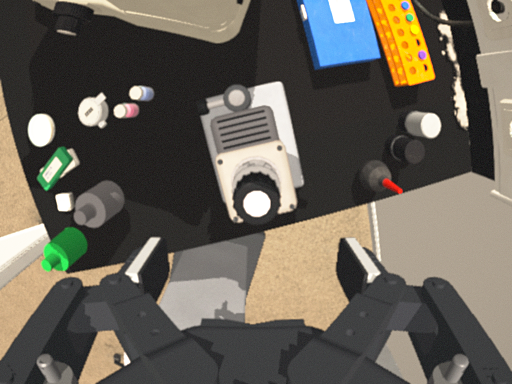

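The wrist view shows the white knob cap at about (257,204) and the guard's stub near (85,213). I'll cast rays for both.

Run:
```python
from h import *
d=load("w1");im=d["pixels"].astype(int)
m=im.min(2)>170; z=np.zeros(m.shape,bool); z[188:220,240:274]=1
c,s,_=blob(m&z,(257,204)); print(c,s,plane(d,c,.233,1))
m=(im.max(2)<60);z[:]=0;z[170:232,225:285]=1
c2,s2,l=blob(m&z,(257,200)); print(c2,s2)
h=cv2.convexHull(np.argwhere(l)[:,::-1].astype(np.float32)); print(cv2.fitEllipse(h))
im2=cv2.resize(d["pixels"][165:235,215:300,::-1],None,fx=7,fy=7,interpolation=cv2.INTER_CUBIC);
g=cv2.resize(d["pixels"][165:235,60:145,::-1],None,fx=7,fy=7,interpolation=cv2.INTER_CUBIC);cv2.imwrite("pics/w1c.png",np.vstack([im2,g])[::1,:][:,:,:]) if 0 else (cv2.imwrite("pics/w1k.png",im2),cv2.imwrite("pics/w1g.png",g))
```

```text
[256.47706422 203.32477064] [244 191  26  26 545] [ 0.57496892 -0.02040908  0.233     ]
[255.18263666 206.9170418 ] [ 225  173   60   59 1555]
((253.51248168945312, 207.8328857421875), (62.77121353149414, 68.49478912353516), 17.63668441772461)
```

View pics/w1k.png

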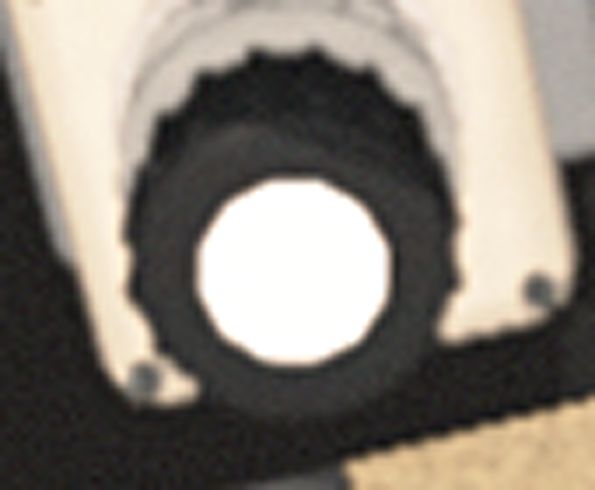

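View pics/w1g.png

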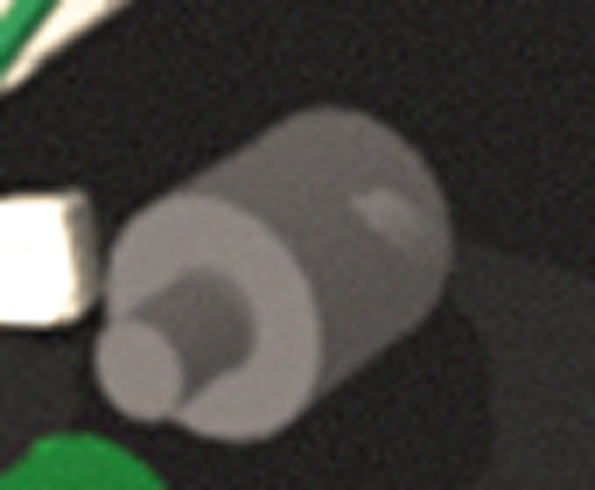

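```bash
python3 -m jog '{"linear":[[0,0.2,0.2],[1.5,0.2,0.2],[4,0.2,0.2],[6.5,0.2,0.2],[9,0.2,0.2],[10.5,0.2,0.2],[11.1,0.2,0.2],[11.1,0.2,0.2],[11.1,0.2,0.2]],"twist":[0,0,0,0,0,0,0,0,0],"claw":[1,1,1,1,1,1,1,1,1]}' 40
python3 - <<'E'
from station import manip
from h import *
d=manip.snapshot("wrist"); cv2.imwrite("pics/w2.png",d["pixels"][:,:,::-1]); np.savez("w2.npz",**d)
s=manip.sense(); print({k:np.round(s[k],4).tolist() for k in ("t","tcp_pos","force","ft_torque")})
im=d["pixels"].astype(int);m=im.min(2)>170
n,l,st,c=cv2.connectedComponentsWithStats(m.astype(np.uint8))
for i in range(1,n):
    if 300<st[i,4]<8000: print(c[i],st[i],plane(d,c[i],.233,1))
E
```

```text
t: 2.62
tcp_pos: [0.5722, -0.0254, 0.2009]
tool_rot: [0.702, 0.089, -0.701, 0.089]
force: [-0.6, 0.6, 1.4]
finger_gap: 0.998
{'t': 2.6667, 'tcp_pos': [0.5728, -0.0252, 0.2015], 'force': [-0.3702, 0.0469, -0.2222], 'ft_torque': [0.0283, -0.019, -0.0081]}
[499.20138889  98.93981481] [493  68  14  58 432] [ 0.68421374 -0.11905592  0.233     ]
[215.42890995  81.98341232] [204  71  24  23 422] [0.64720514 0.00803537 0.233     ]
[ 44.06629055 109.32863188] [ 30  88  29  41 709] [0.62329988 0.08296697 0.233     ]
[474.71477663 124.14776632] [451 109  36  33 582] [ 0.66629361 -0.10636142  0.233     ]
[140.91402715 258.7918552 ] [126 238  33  44 442] [0.56667822 0.02486506 0.233     ]
[243.01298701 267.56363636] [ 220  248   47   41 1540] [ 0.57554452 -0.0204288   0.233     ]
[367.75577558 264.92079208] [357 249  23  33 303] [ 0.58913181 -0.07547812  0.233     ]
[190.79072398 308.85633484] [159 296  68  33 884] [ 0.5458288  -0.00190117  0.233     ]
[113.18453865 363.05735661] [103 352  27  25 401] [0.48295157 0.03912259 0.233     ]
```

View pics/w2.png

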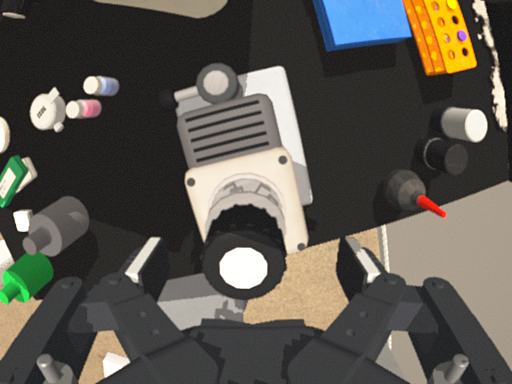

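```bash
python3 -m jog '{"linear":[[0.2,-0.4,-0.35],[0.2,-0.4,-0.35],[0.2,-0.4,-0.35],[0.2,-0.4,-0.35],[0.2,-0.4,-0.35],[0.2,-0.4,-0.35],[0.2,-0.4,-0.35],[0.2,-0.4,-0.35],[0.2,-0.4,-0.35],[0.2,-0.4,-0.35],[0.2,-0.4,-0.35],[0.2,-0.4,-0.35]],"twist":[0,0,0,0,0,0,0,0,0,0,0,0],"claw":[1,1,1,-1,-1,-1,-1,-1,-1,-1,-1,-1]}' 40
python3 - <<'E'
from station import manip
from h import *
d=manip.snapshot("wrist"); cv2.imwrite("pics/w3.png",d["pixels"][:,:,::-1])
s=manip.sense(); print({k:np.round(s[k],4).tolist() for k in ("t","q","tcp_pos","force","ft_torque","finger_gap")})
E
```

```text
t: 3.67
tcp_pos: [0.5751, -0.02, 0.1985]
tool_rot: [0.702, 0.089, -0.701, 0.09]
force: [-0.2, -3.6, 1.0]
finger_gap: 0.432
{'t': 3.7167, 'q': [-0.2283, 0.5008, 1.5939, -0.0011, 1.0459, 1.0892], 'tcp_pos': [0.5751, -0.0199, 0.1985], 'force': [0.0766, -4.2563, 1.8505], 'ft_torque': [-0.7064, 0.0043, -0.0038], 'finger_gap': 0.4313}
```

View pics/w3.png

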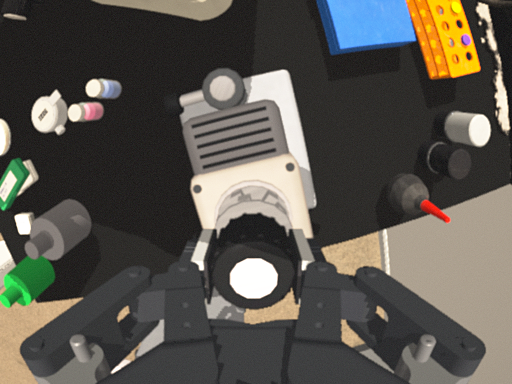

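Gripped with the opening at 0.43 (about 37 mm), and a small side force of 4 N. I'll relieve that and ease down 5 mm, short of the teeth.

```bash
python3 -m jog '{"linear":[[0,0.05,0],[0.1,0.05,0],[0.2,0.05,0],[0.3,0.05,0],[0.4,0.05,0],[0.5,0.05,0],[0.5,0.05,0]],"twist":[0,0,0,0,0,0,0],"claw":[-1,-1,-1,-1,-1,-1,-1]}' 40
python3 - <<'E'
from station import manip
import numpy as np
s=manip.sense(); print({k:np.round(s[k],4).tolist() for k in ("t","tcp_pos","force","ft_torque","finger_gap")})
E
```

```text
t: 4.3
tcp_pos: [0.5751, -0.02, 0.1934]
tool_rot: [0.702, 0.089, -0.701, 0.09]
force: [-1.2, -4.1, 4.0]
finger_gap: 0.432
{'t': 4.3, 'tcp_pos': [0.5751, -0.02, 0.1934], 'force': [-1.161, -4.1263, 3.9599], 'ft_torque': [-0.7143, 0.0027, -0.0068], 'finger_gap': 0.4319}
```

```bash
python3 -m jog '{"linear":[[0.1,0.07,0],[0.15,0.07,0],[0.2,0.07,0],[0.2,0.07,0]],"twist":[0,0,0,0],"claw":[-1,-1,-1,-1]}' 40
python3 -m jog '{"linear":[[0.05,0,0],[0.1,0,0],[0.15,0,0],[0.15,0,0]],"twist":[0,0,0,0],"claw":[-1,-1,-1,-1]}' 40
python3 - <<'E'
from station import manip
import numpy as np
s=manip.sense(); print({k:np.round(s[k],4).tolist() for k in ("t","tcp_pos","force","ft_torque","finger_gap")})
E
```

```text
t: 4.63
tcp_pos: [0.5752, -0.02, 0.1919]
tool_rot: [0.702, 0.09, -0.701, 0.089]
force: [-1.7, -3.0, 7.6]
finger_gap: 0.429
t: 4.97
tcp_pos: [0.5752, -0.02, 0.1908]
tool_rot: [0.702, 0.09, -0.701, 0.089]
force: [-2.1, -2.4, 8.9]
finger_gap: 0.43
{'t': 4.9667, 'tcp_pos': [0.5752, -0.02, 0.1908], 'force': [-2.1386, -2.4481, 8.8733], 'ft_torque': [-0.4474, 0.3961, 0.0231], 'finger_gap': 0.4302}
```

Contact felt: z-force rises to about 9 N at 7.7 mm travel. Now light pressure and rocking.

```bash
python3 -m jog '{"linear":[[0.08,0.03,0],[0.08,0.03,0],[0.08,0.03,0],[0.08,0.03,0],[0.08,0.03,0],[0.08,0.03,0]],"twist":[0.04,0.08,0.12,0.16,0.2,0.2],"claw":[-1,-1,-1,-1,-1,-1]}' 40
cat > s.py <<'E'
from station import manip
import numpy as np
s=manip.sense(); print({k:np.round(s[k],4).tolist() for k in ("t","q","tcp_pos","force","ft_torque","finger_gap")})
E
python3 s.py
python3 -m jog '{"linear":[[0,0,0],[0,0,0],[0,0,0],[0,0,0],[0,0,0]],"twist":[0.04,0.08,0.12,0.16,0.16],"claw":[-1,-1,-1,-1,-1]}' 40
python3 s.py
```

```text
t: 5.47
tcp_pos: [0.5752, -0.0204, 0.1893]
tool_rot: [0.707, 0.019, -0.707, 0.019]
force: [-0.8, -1.8, 4.5]
finger_gap: 0.433
{'t': 5.4667, 'q': [-0.2298, 0.5131, 1.6021, 0.0006, 1.0261, 1.2878], 'tcp_pos': [0.5752, -0.0204, 0.1893], 'force': [-0.8115, -1.7968, 4.4597], 'ft_torque': [-0.4984, 0.0926, -0.0217], 'finger_gap': 0.4329}
t: 5.88
tcp_pos: [0.5752, -0.0206, 0.1889]
tool_rot: [-0.706, 0.037, 0.706, 0.037]
force: [-0.3, -3.5, 2.6]
finger_gap: 0.431
{'t': 5.8833, 'q': [-0.23, 0.5139, 1.6022, 0.0001, 1.0257, 1.4465], 'tcp_pos': [0.5752, -0.0206, 0.1889], 'force': [-0.3227, -3.4662, 2.6278], 'ft_torque': [-0.5441, 0.0855, 0.0978], 'finger_gap': 0.4315}
```

```bash
python3 -m jog '{"linear":[[0,0,0],[0,0,0],[0,0,0],[0,0,0],[0,0,0]],"twist":[-0.04,-0.08,-0.12,-0.16,-0.18],"claw":[-1,-1,-1,-1,-1]}' 40
python3 s.py
```

```text
t: 6.3
tcp_pos: [0.5752, -0.0204, 0.1889]
tool_rot: [-0.707, -0.027, 0.707, -0.027]
force: [-0.3, -2.3, 3.7]
finger_gap: 0.432
{'t': 6.3, 'q': [-0.2299, 0.5138, 1.6022, 0.0008, 1.0258, 1.2642], 'tcp_pos': [0.5752, -0.0204, 0.1889], 'force': [-0.2997, -2.3358, 3.6544], 'ft_torque': [-0.3817, 0.0649, -0.0943], 'finger_gap': 0.4321}
```

The torque flips ±0.095 N m with turn direction and the z-force has dropped to friction level, so the teeth are in mesh. I'll press in steps.

```bash
python3 -m jog '{"linear":[[0.05,0,0],[0.1,0,0],[0.15,0,0],[0.2,0,0],[0.2,0,0]],"twist":[0.02,0.04,0.04,0.04,0.04],"claw":[-1,-1,-1,-1,-1]}' 40
python3 s.py
python3 -m jog '{"linear":[[0.05,0,0],[0.1,0,0],[0.15,0,0],[0.2,0,0],[0.2,0,0]],"twist":[0,0,0,0,0],"claw":[-1,-1,-1,-1,-1]}' 40
python3 s.py
```

```text
t: 6.72
tcp_pos: [0.5751, -0.0205, 0.1868]
tool_rot: [-0.707, -0.012, 0.707, -0.012]
force: [0.5, -2.7, 3.8]
finger_gap: 0.433
{'t': 6.7167, 'q': [-0.2299, 0.5166, 1.6041, 0.0005, 1.0211, 1.3069], 'tcp_pos': [0.5751, -0.0205, 0.1868], 'force': [0.5382, -2.7045, 3.8361], 'ft_torque': [-0.2371, -0.0745, -0.0028], 'finger_gap': 0.4332}
t: 7.13
tcp_pos: [0.5752, -0.0205, 0.1851]
tool_rot: [0.707, 0.012, -0.707, 0.012]
force: [-0.1, -1.5, 4.9]
finger_gap: 0.429
{'t': 7.1333, 'q': [-0.23, 0.5187, 1.6057, 0.0005, 1.0172, 1.3069], 'tcp_pos': [0.5752, -0.0205, 0.1851], 'force': [-0.125, -1.4997, 4.8628], 'ft_torque': [-0.0911, 0.0464, -0.0413], 'finger_gap': 0.4292}
```

Past 11 mm (13.4 mm) at friction-level force only. I'll go on to the stop.

```bash
python3 -m jog '{"linear":[[0.05,0,0],[0.1,0,0],[0.15,0,0],[0.2,0,0],[0.2,0,0]],"twist":[0,0,0,0,0],"claw":[-1,-1,-1,-1,-1]}' 40
python3 s.py
python3 -m jog '{"linear":[[0.03,0,0],[0.06,0,0],[0.09,0,0],[0.09,0,0]],"twist":[0,0,0,0],"claw":[-1,-1,-1,-1]}' 40
python3 s.py
```

```text
t: 7.55
tcp_pos: [0.5754, -0.0206, 0.185]
tool_rot: [0.707, 0.012, -0.707, 0.012]
force: [-2.4, -1.1, 15.6]
finger_gap: 0.431
{'t': 7.55, 'q': [-0.2299, 0.5187, 1.6062, 0.0003, 1.0155, 1.3069], 'tcp_pos': [0.5754, -0.0206, 0.185], 'force': [-2.3627, -1.0946, 15.6399], 'ft_torque': [0.0461, 0.5343, 0.0015], 'finger_gap': 0.4312}
t: 7.88
tcp_pos: [0.5755, -0.0205, 0.1849]
tool_rot: [0.708, 0.012, -0.706, 0.012]
force: [-4.3, -1.1, 18.4]
finger_gap: 0.431
{'t': 7.8833, 'q': [-0.2298, 0.5188, 1.6064, 0.0003, 1.0146, 1.3069], 'tcp_pos': [0.5755, -0.0205, 0.1849], 'force': [-4.321, -1.0634, 18.3867], 'ft_torque': [0.0517, 0.7713, -0.0102], 'finger_gap': 0.4307}
```

A stop came at about 13.5 mm of apparent travel, not 16. I'll relieve the pressure and look before adding any force.

```bash
python3 -m jog '{"linear":[[-0.1,0,0],[-0.2,0,0],[-0.25,0,0],[-0.25,0,0]],"twist":[0,0,0,0],"claw":[-1,-1,-1,-1]}' 40
python3 s.py
python3 - <<'E'
from station import manip
from h import *
for n in("wrist","scene","top"):
    d=manip.snapshot(n); np.savez(n+"4.npz",**d); cv2.imwrite(f"pics/{n}4.png",d["pixels"][:,:,::-1])
a=cv2.imread("pics/wrist4.png");cv2.imwrite("pics/w4c.png",cv2.resize(a[170:340,160:350],None,fx=3.4,fy=3.4,interpolation=cv2.INTER_CUBIC))
a=cv2.imread("pics/scene4.png")[100:220,180:300];b=cv2.imread("pics/top4.png")[90:210,240:360]
cv2.imwrite("pics/st4.png",cv2.resize(np.hstack([a,b]),None,fx=3.3,fy=3.3,interpolation=cv2.INTER_CUBIC))
E
```

```text
t: 8.22
tcp_pos: [0.5752, -0.0205, 0.1851]
tool_rot: [0.707, 0.012, -0.707, 0.012]
force: [-0.9, -0.7, 7.9]
finger_gap: 0.437
{'t': 8.2167, 'q': [-0.23, 0.5188, 1.6059, 0.0004, 1.0167, 1.3069], 'tcp_pos': [0.5752, -0.0205, 0.1851], 'force': [-0.8896, -0.7284, 7.8966], 'ft_torque': [-0.0353, 0.2031, 0.0499], 'finger_gap': 0.4374}
```

View pics/w4c.png

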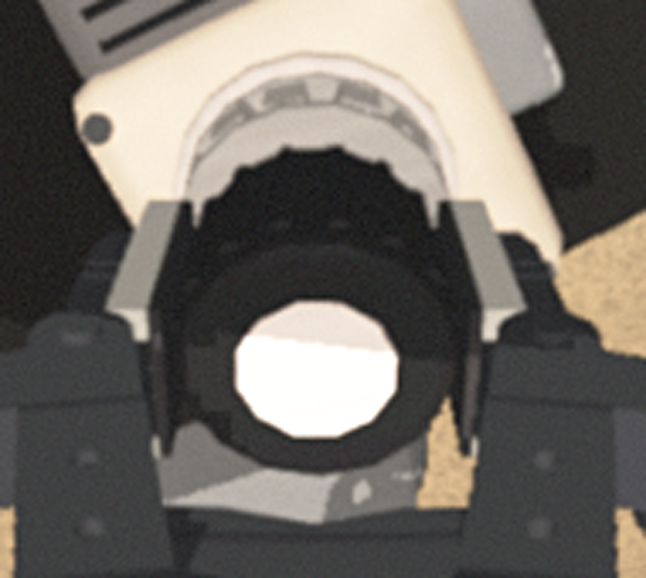

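View pics/st4.png

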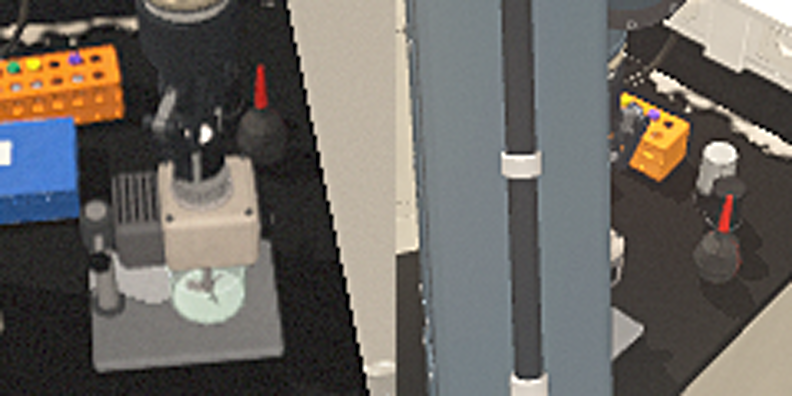

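Run:
```python
from h import *
for n in("w2","wrist4"):
    d=load(n);im=d["pixels"].astype(int)
    m=im.min(2)>150; z=np.zeros(m.shape,bool); z[240:305,215:285]=1
    c,s,l=blob(m&z,(252,275)); print(c,s)
    pts=cv2.findContours(l.astype(np.uint8),0,1)[0][0]; c=np.array(cv2.fitEllipse(pts)[0]);print(cv2.fitEllipse(pts))
    for zz in (.217,.2195,.222,.2245,.233): print(zz,plane(d,c,zz,1)[:2].round(4),end=' ')
    print()
```

```text
[243.05025773 267.60631443] [ 220  248   47   41 1552]
((243.05393981933594, 267.6245422363281), (40.43096923828125, 46.92974090576172), 92.86418914794922)
0.217 [ 0.5661 -0.0223] 0.2195 [ 0.5676 -0.022 ] 0.222 [ 0.569  -0.0217] 0.2245 [ 0.5705 -0.0214] 0.233 [ 0.5755 -0.0205] 
[252.52483221 278.35771812] [ 229  259   48   40 1490]
((252.52322387695312, 278.3592834472656), (38.670188903808594, 47.15151596069336), 89.27647399902344)
0.217 [ 0.5739 -0.0206] 0.2195 [ 0.5755 -0.0206] 0.222 [ 0.5772 -0.0205] 0.2245 [ 0.5788 -0.0204] 0.233 [ 0.5843 -0.0203]
```

Run:
```python
from h import *
d=load("wrist4")
for n in("pics/w3.png","pics/wrist4.png"):
    im=cv2.imread(n).astype(int)
    m=im.min(2)>150; z=np.zeros(m.shape,bool); z[240:305,215:285]=1
    c,s,l=blob(m&z,(252,275))
    pts=cv2.findContours(l.astype(np.uint8),0,1)[0][0]; print(c,s,cv2.fitEllipse(pts))
s=(.5752,-.0205)
print(proj(d,(*s,.2195),1),proj(d,(*s,.2220),1),proj(d,(*s,.217),1))
a=cv2.imread("pics/w3.png")[170:340,160:350];cv2.imwrite("pics/w3c.png",cv2.resize(a,None,fx=3.4,fy=3.4,interpolation=cv2.INTER_CUBIC))
```

```text
[253.25976562 277.8359375 ] [ 230  258   48   41 1536] ((253.25906372070312, 277.8337707519531), (39.88744354248047, 47.10812759399414), 88.76927185058594)
[252.52483221 278.35771812] [ 229  259   48   40 1490] ((252.52322387695312, 278.3592834472656), (38.670188903808594, 47.15151596069336), 89.27647399902344)
[252.37488714 279.01462221] [252.36973924 282.17388479] [252.37985627 275.95519752]
```

View pics/w3c.png

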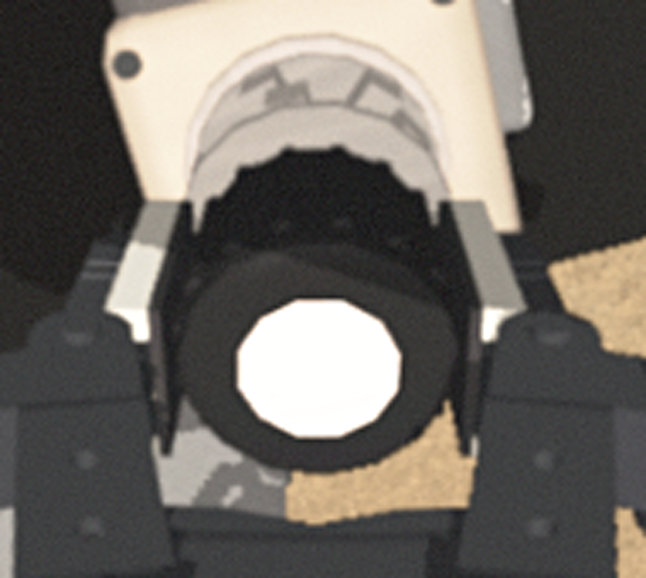

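No slip in the grip (under 0.5 mm), so the knob really is about 13 to 13.5 mm down. I'll rock gently with moderate pressure and see whether it goes on.

```bash
python3 -m jog '{"linear":[[0.06,0,0],[0.06,0,0],[0.06,0,0],[0.06,0,0]],"twist":[0.04,0.08,0.1,0.1],"claw":[-1,-1,-1,-1]}' 40
python3 s.py
python3 -m jog '{"linear":[[0,0,0],[0,0,0],[0,0,0],[0,0,0],[0,0,0],[0,0,0]],"twist":[-0.04,-0.08,-0.12,-0.16,-0.2,-0.2],"claw":[-1,-1,-1,-1,-1,-1]}' 40
python3 s.py
```

```text
t: 8.7
tcp_pos: [0.5753, -0.0207, 0.185]
tool_rot: [0.707, -0.024, -0.707, -0.024]
force: [-2.5, -0.6, 11.0]
finger_gap: 0.436
{'t': 8.7, 'q': [-0.23, 0.5188, 1.6059, 0.0001, 1.0163, 1.4076], 'tcp_pos': [0.5753, -0.0207, 0.185], 'force': [-2.4915, -0.5684, 11.0358], 'ft_torque': [-0.044, 0.3636, -0.0031], 'finger_gap': 0.4363}
t: 9.2
tcp_pos: [0.5752, -0.0204, 0.185]
tool_rot: [0.706, 0.048, -0.705, 0.047]
force: [-2.3, -0.3, 10.0]
finger_gap: 0.432
{'t': 9.2, 'q': [-0.2299, 0.5188, 1.6059, 0.0007, 1.0165, 1.2058], 'tcp_pos': [0.5752, -0.0204, 0.185], 'force': [-2.2652, -0.3142, 10.0061], 'ft_torque': [0.0429, 0.4064, -0.0858], 'finger_gap': 0.4323}
```

Still a rigid stop at TCP z=0.185 with forces on the axis. The grip's height reference could be misleading, so I'll let go and probe the knob top with shut fingers. It should read 0.217 when home.

```bash
python3 -m jog '{"linear":[[-0.15,0,0],[-0.15,0,0],[-0.15,0,0],[-0.15,0,0],[-0.15,0,0],[-0.15,0,0],[-2,0,0],[-5,0,0],[-8,0,0],[-9,0,0],[-9,0,0],[-9,0,0]],"twist":[0,0,0,0,0,0,0,0,0,0,0,0],"claw":[-1,-1,1,1,1,1,1,1,1,1,1,1]}' 40
python3 s.py
python3 - <<'E'
from station import manip
from h import *
d=manip.snapshot("wrist"); np.savez("w5.npz",**d); cv2.imwrite("pics/w5.png",d["pixels"][:,:,::-1])
im=d["pixels"].astype(int); m=im.min(2)>170
n,l,st,c=cv2.connectedComponentsWithStats(m.astype(np.uint8))
for i in range(1,n):
    if 200<st[i,4]<5000 and 200<c[i][0]<320: print(c[i],st[i],[plane(d,c[i],z,1).round(4).tolist() for z in (.217,.2195)])
E
```

```text
t: 10.2
tcp_pos: [0.5749, -0.0206, 0.2738]
tool_rot: [0.706, 0.047, -0.706, 0.047]
force: [0.1, -0.5, -0.2]
finger_gap: 1.007
{'t': 10.2, 'q': [-0.2301, 0.4132, 1.5098, 0.0001, 1.2185, 1.2069], 'tcp_pos': [0.5749, -0.0206, 0.2738], 'force': [0.1218, -0.5039, -0.2218], 'ft_torque': [0.0661, -0.0007, -0.0246], 'finger_gap': 1.0067}
[218.88209607  95.86026201] [211  88  17  17 229] [[0.6504, 0.0122, 0.217], [0.6503, 0.0119, 0.2195]]
[252.13793103 210.03918495] [238 197  29  27 638] [[0.5739, -0.0205, 0.217], [0.5748, -0.0204, 0.2195]]
[217.0043753 304.654351 ] [ 176  285   87   44 2057] [[0.4855, -0.0027, 0.217], [0.4875, -0.0028, 0.2195]]
```

View pics/w5.png

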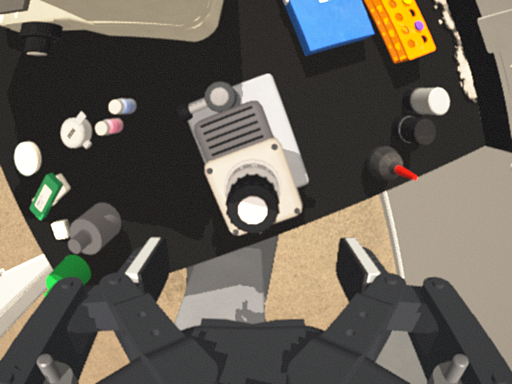

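```bash
python3 -m jog '{"linear":[[0,0,0],[0,0,0],[0,0,0],[0,0,0],[0,0,0],[0,0,0],[0,0,0],[0,0,0],[1.5,0,0],[3,0,0],[4.3,0,0],[4.7,0,0],[4.8,0,0],[4.8,0,0]],"twist":[0,0,0,0,0,0,0,0,0,0,0,0,0,0],"claw":[-1,-1,-1,-1,-1,-1,-1,-1,-1,-1,-1,-1,-1,-1]}' 40
python3 s.py
python3 -m jog '{"linear":[[0.1,0,0],[0.2,0,0],[0.3,0,0],[0.35,0,0],[0.4,0,0],[0.4,0,0]],"twist":[0,0,0,0,0,0],"claw":[-1,-1,-1,-1,-1,-1]}' 40
python3 s.py
```

```text
t: 11.42
tcp_pos: [0.5754, -0.0208, 0.2262]
tool_rot: [0.706, 0.047, -0.705, 0.047]
force: [-0.4, -0.9, -0.0]
finger_gap: 0.002
{'t': 11.4167, 'q': [-0.2301, 0.4671, 1.5645, 0.0, 1.1099, 1.2069], 'tcp_pos': [0.5754, -0.0208, 0.2262], 'force': [-0.4408, -0.9363, -0.0458], 'ft_torque': [0.0115, -0.0006, 0.0503], 'finger_gap': 0.0021}
t: 11.92
tcp_pos: [0.5751, -0.0207, 0.2221]
tool_rot: [0.706, 0.047, -0.705, 0.047]
force: [-0.6, -0.3, -0.9]
finger_gap: 0.004
{'t': 11.9167, 'q': [-0.2301, 0.4718, 1.5693, 0.0, 1.1004, 1.2069], 'tcp_pos': [0.5751, -0.0207, 0.2221], 'force': [-0.5561, -0.2867, -0.8523], 'ft_torque': [-0.0221, 0.0173, 0.0069], 'finger_gap': 0.004}
```

```bash
python3 -m jog '{"linear":[[0.06,0,0],[0.12,0,0],[0.18,0,0],[0.24,0,0],[0.24,0,0]],"twist":[0,0,0,0,0],"claw":[-1,-1,-1,-1,-1]}' 40
python3 s.py
python3 -m jog '{"linear":[[0.05,0,0],[0.1,0,0],[0.15,0,0],[0.15,0,0]],"twist":[0,0,0,0],"claw":[-1,-1,-1,-1]}' 40
python3 s.py
```

```text
t: 12.33
tcp_pos: [0.575, -0.0207, 0.2194]
tool_rot: [-0.705, -0.047, 0.706, -0.047]
force: [-0.3, 0.2, 0.1]
finger_gap: 0.002
{'t': 12.3333, 'q': [-0.2301, 0.475, 1.572, -0.0, 1.095, 1.2069], 'tcp_pos': [0.575, -0.0207, 0.2194], 'force': [-0.3223, 0.2212, 0.0527], 'ft_torque': [-0.0025, 0.0106, -0.0636], 'finger_gap': 0.0022}
t: 12.67
tcp_pos: [0.5751, -0.0207, 0.218]
tool_rot: [-0.705, -0.047, 0.706, -0.047]
force: [0.6, -0.0, -0.0]
finger_gap: 0.0
{'t': 12.6667, 'q': [-0.2301, 0.4767, 1.5735, -0.0, 1.0916, 1.2069], 'tcp_pos': [0.5751, -0.0207, 0.218], 'force': [0.6073, -0.0481, -0.0411], 'ft_torque': [0.0247, -0.0272, 0.0186], 'finger_gap': 0.0002}
```

```bash
python3 -m jog '{"linear":[[0.04,0,0],[0.08,0,0],[0.12,0,0],[0.12,0,0]],"twist":[0,0,0,0],"claw":[-1,-1,-1,-1]}' 40
python3 s.py
python3 -m jog '{"linear":[[0.05,0,0],[0.1,0,0],[0.1,0,0]],"twist":[0,0,0],"claw":[-1,-1,-1]}' 40
python3 s.py
```

```text
t: 13.0
tcp_pos: [0.5752, -0.0207, 0.2171]
tool_rot: [0.706, 0.047, -0.705, 0.047]
force: [-0.3, 0.5, 1.4]
finger_gap: 0.001
{'t': 13.0, 'q': [-0.2301, 0.4779, 1.5745, 0.0, 1.0891, 1.2069], 'tcp_pos': [0.5752, -0.0207, 0.2171], 'force': [-0.2752, 0.4615, 1.3668], 'ft_torque': [-0.008, 0.0848, -0.0247], 'finger_gap': 0.0008}
t: 13.25
tcp_pos: [0.5753, -0.0208, 0.217]
tool_rot: [0.706, 0.047, -0.705, 0.047]
force: [-2.1, 0.1, 7.4]
finger_gap: -0.001
{'t': 13.25, 'q': [-0.2301, 0.4778, 1.5747, -0.0001, 1.0881, 1.2069], 'tcp_pos': [0.5753, -0.0208, 0.217], 'force': [-2.0504, 0.0994, 7.3758], 'ft_torque': [0.041, 0.2819, 0.0101], 'finger_gap': -0.001}
```

Rigid contact at z=0.2171 → 0.2170 while the force rose from 1.4 to 7.4 N, above the knob's friction. The top is at 0.217, exactly the home height. Next, the guard.

```bash
python3 -m jog '{"linear":[[-2,0,0],[-5,0,0],[-7,0,0],[-7,0,0],[-7,0,0]],"twist":[0,0,0,0,0],"claw":[-1,1,1,1,1]}' 40
python3 - <<'E'
from h import *
print(plane(load("w1"),(80,217.9),.101,1))
from scipy.spatial.transform import Rotation as R
from station import manip
s=manip.sense();M=R.from_quat(s["tool_rot"]).as_matrix();p=np.array(s["tcp_pos"]);print(p,M.round(3).tolist())
print("to guard hover z.22:",M.T@(np.array([.444,.209,.22])-p)*100)
a=cv2.imread("pics/w5.png");cv2.imwrite("pics/w5g.png",cv2.resize(a[190:300,30:140],None,fx=5,fy=5,interpolation=cv2.INTER_CUBIC))
E
```

```text
t: 13.67
tcp_pos: [0.5758, -0.0208, 0.287]
tool_rot: [0.706, 0.047, -0.705, 0.048]
force: [-0.3, 0.5, -0.2]
finger_gap: 0.559
[0.44396218 0.20667196 0.101     ]
[ 0.57575182 -0.02083782  0.28695658] [[0.003, 0.133, -0.991], [-0.001, -0.991, -0.133], [-1.0, 0.001, -0.003]]
to guard hover z.22: [  6.64379595 -24.54334002  10.00779266]
```

View pics/w5g.png

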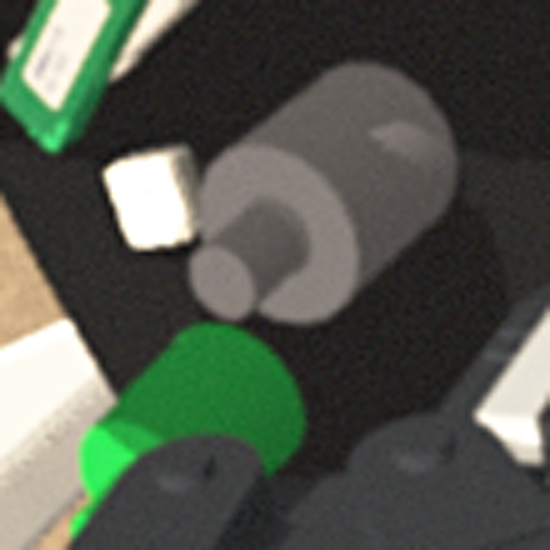

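```bash
python3 - <<'E'
from h import *
for n,uv in(("scene0",(285.7,291)),("top0",(220,262.7))): print(plane(load(n),uv,.101))
for n,uv in(("scene0",(252.5,249.7)),("top0",(232.5,223.5))): print(plane(load(n),uv,.101))
E
python3 -m jog '{"linear":[[0,-3.5,1.5],[0,-7,3],[0,-10.5,4.5],[0,-14,6],[0,-17.5,7.5],[0,-21,9],[0,-24,10],[2,-24.5,10],[4,-24.5,10],[6,-24.5,10],[6.6,-24.5,10],[6.6,-24.5,10],[6.6,-24.5,10]],"twist":[0,0,0,0,0,0,0,0,0,0,0,0,0],"claw":[0.2,0.2,0.2,0.2,0.2,0.2,0.2,0.2,0.2,0.2,0.2,0.2,0.2]}' 30
python3 - <<'E'
from station import manip
from h import *
d=manip.snapshot("wrist"); np.savez("w6.npz",**d); cv2.imwrite("pics/w6.png",d["pixels"][:,:,::-1])
s=manip.sense();print(s["tcp_pos"],s["q"])
E
```

```text
[0.33048812 0.28186036 0.101     ]
[0.3302869  0.27328667 0.101     ]
[0.44494906 0.20855115 0.101     ]
[0.44267213 0.20592071 0.101     ]
t: 14.75
tcp_pos: [0.4431, 0.2085, 0.2194]
tool_rot: [-0.705, -0.047, 0.706, -0.047]
force: [0.4, 0.1, 0.0]
finger_gap: 0.6
[0.44378324 0.20860458 0.22009891] [2.11056605e-01 3.63243569e-01 1.77605848e+00 2.44310993e-05
 1.00210128e+00 1.64852696e+00]
```

View pics/w6.png

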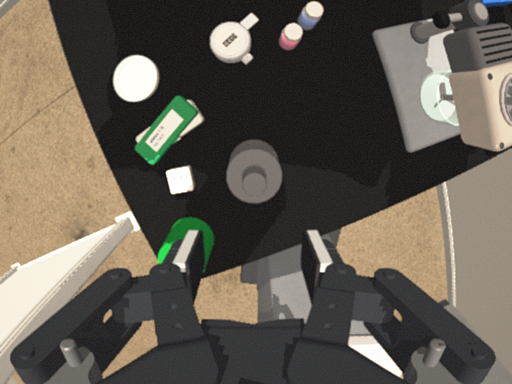

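Wrist view: the grey guard's stub top is at about (254,178), well clear of the green one at (190,240). Refine from an enlarged crop.

Run:
```python
from h import *
d=load("w6")
g=cv2.convertScaleAbs(d["pixels"][135:210,215:295,::-1],alpha=2)
cv2.imwrite("pics/w6g.png",cv2.resize(g,None,fx=7,fy=7,interpolation=cv2.INTER_CUBIC))
for xy in((.444,.2075),):
  for z,r in((.101,.0115),(.069,.0285),(0,.0308)): print(z,proj(d,(*xy,z),1))
```

```text
0.101 [253.68162995 185.19885396]
0.069 [253.56433257 176.9928202 ]
0 [253.37718077 164.00653488]
```

View pics/w6g.png

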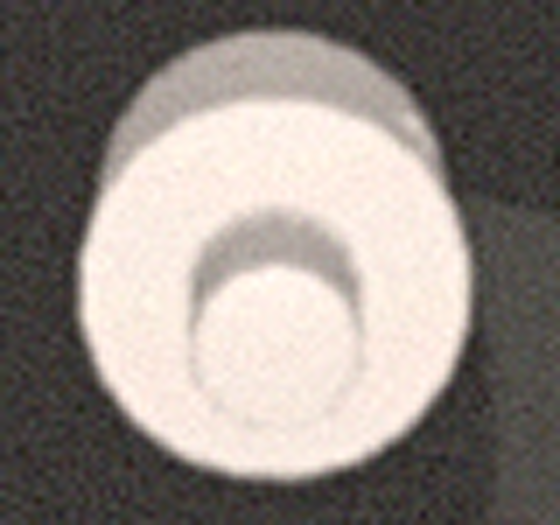

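Run:
```python
from h import *
from station import manip
from scipy.spatial.transform import Rotation as R
d=load("w6")
a=plane(d,(254.1,184.1),.101,1);b=plane(d,(253.9,175.8),.069,1);print(a,b)
s=manip.sense();M=R.from_quat(s["tool_rot"]).as_matrix();p=np.array(s["tcp_pos"])
print(M.T@(np.array([*(a[:2]+b[:2])/2,.073])-p)*100)
```

```text
[0.44507941 0.20726207 0.101     ] [0.44528082 0.20733018 0.069     ]
[14.70990858  0.14876976 -0.11830326]
```

```bash
python3 -m jog '{"linear":[[1,0.15,-0.1],[4,0.15,-0.1],[7.5,0.15,-0.1],[10.5,0.15,-0.1],[13,0.15,-0.1],[14.2,0.15,-0.1],[14.6,0.15,-0.1],[14.6,0.15,-0.1],[14.6,0.15,-0.1],[14.6,0.15,-0.1],[14.6,0.15,-0.1],[14.6,0.15,-0.1],[14.6,0.15,-0.1],[14.6,0.15,-0.1],[14.6,0.15,-0.1]],"twist":[0,0,0,0,0,0,0,0,0,0,0,0,0,0,0],"claw":[0.2,0.2,0.2,0.2,0.2,0.2,0.2,0.2,0.2,-1,-1,-1,-1,-1,-1]}' 30
python3 s.py
python3 - <<'E'
from station import manip
from h import *
d=manip.snapshot("wrist"); np.savez("w7.npz",**d); cv2.imwrite("pics/w7.png",d["pixels"][:,:,::-1])
E
```

```text
t: 16.05
tcp_pos: [0.4456, 0.2076, 0.0752]
tool_rot: [0.707, 0.047, -0.705, 0.047]
force: [-0.2, -1.0, 7.1]
finger_gap: 0.255
{'t': 16.05, 'q': [0.2082, 0.6129, 1.8956, -0.0002, 0.6302, 1.6452], 'tcp_pos': [0.4456, 0.2076, 0.0752], 'force': [-0.1684, -0.9916, 7.0839], 'ft_torque': [-0.0797, 0.0518, -0.0331], 'finger_gap': 0.2547}
```

View pics/w7.png

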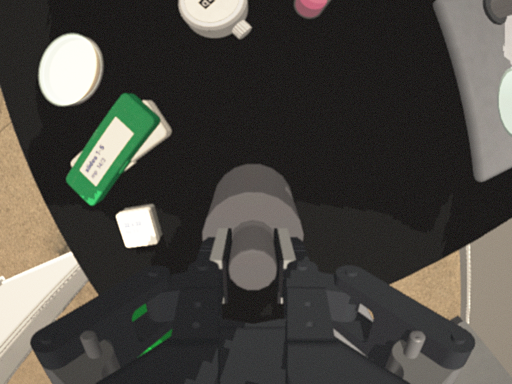

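The guard's stub is between the pads (w7: stub top at about (253,262)). The closing pads pressed it down about 7 N against the desk. Lift now.

```bash
python3 -m jog '{"linear":[[-0.5,0,0],[-1.5,0,0],[-3.5,0,0],[-6.5,0,0],[-9.5,0,0],[-12.5,0,0],[-15.5,0,0],[-18.5,0,0],[-21.5,0,0],[-24,0,0],[-25,0,0],[-25,0,0],[-25,0,0],[-25,0,0]],"twist":[0,0,0,0,0,0,0,0,0,0,0,0,0,0],"claw":[-1,-1,-1,-1,-1,-1,-1,-1,-1,-1,-1,-1,-1,-1]}' 30
python3 s.py
python3 - <<'E'
from station import manip
from h import *
from scipy.spatial.transform import Rotation as R
d=manip.snapshot("wrist"); np.savez("w8.npz",**d); cv2.imwrite("pics/w8.png",d["pixels"][:,:,::-1])
s=manip.sense();M=R.from_quat(s["tool_rot"]).as_matrix();p=np.array(s["tcp_pos"])
print(s["tool_rot"],M.T@(np.array([.5751,-.0206,p[2]])-p)*100)
g=cv2.convertScaleAbs(d["pixels"][150:310,190:320,::-1],alpha=2)
cv2.imwrite("pics/w8g.png",cv2.resize(g,None,fx=4,fy=4,interpolation=cv2.INTER_CUBIC))
E
```

```text
t: 17.27
tcp_pos: [0.4434, 0.2072, 0.323]
tool_rot: [-0.705, -0.047, 0.706, -0.047]
force: [-1.0, 0.8, -1.0]
finger_gap: 0.257
{'t': 17.2667, 'q': [0.2083, 0.2365, 1.6383, 0.0, 1.2693, 1.6452], 'tcp_pos': [0.4434, 0.2072, 0.323], 'force': [-1.0394, 0.766, -0.9564], 'ft_torque': [-0.0122, -0.0262, 0.01], 'finger_gap': 0.2571}
[-0.70438035 -0.04711183  0.70666672 -0.04744421] [ -0.02648312  24.32724019 -10.01747165]
```

View pics/w8g.png

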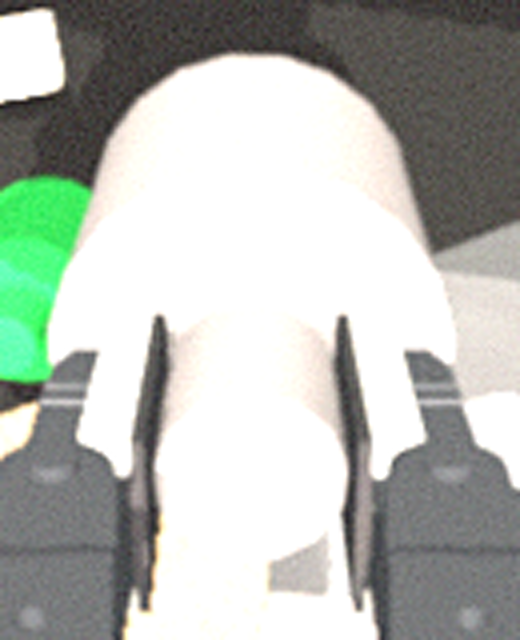

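Run:
```python
from h import *
d=load("w8")
print(plane(d,(252.6,267),.3488,1))
for n in("w7","w8"):
    g=cv2.convertScaleAbs(load(n)["pixels"][200:310,200:310,::-1],alpha=1.3)
    cv2.imwrite(f"pics/{n}s.png",g)
a=cv2.resize(np.hstack([cv2.imread("pics/w7s.png"),cv2.imread("pics/w8s.png")]),None,fx=3.6,fy=3.6,interpolation=cv2.INTER_CUBIC);cv2.imwrite("pics/w78.png",a)
```

```text
[0.44445775 0.20718899 0.3488    ]
```

View pics/w78.png

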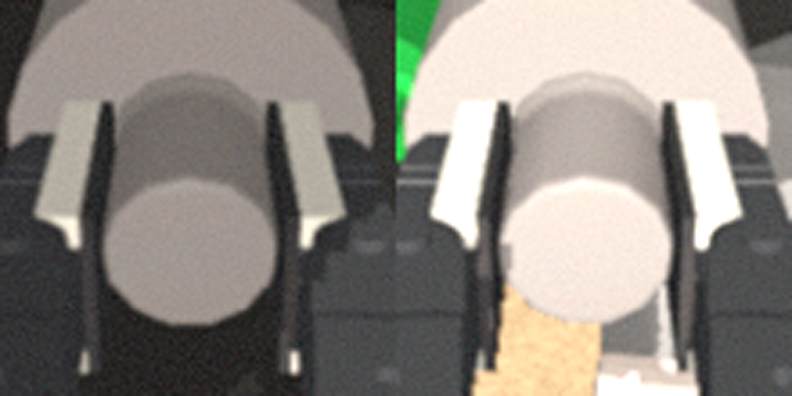

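Run:
```python
from h import *
print(plane(load("w8"),(252.3,269),.3488,1), plane(load("w7"),(252.6,269.6),.101,1))
```

```text
[0.44336844 0.20717983 0.3488    ] [0.4451095  0.20735818 0.101     ]
```

```bash
python3 -m jog '{"linear":[[0,1.5,-0.6],[0,4.5,-1.8],[0,8,-3.3],[0,11.5,-4.7],[0,15,-6.2],[0,18.5,-7.6],[0,21.5,-8.9],[0,23.5,-9.7],[0,24.3,-10],[0,24.3,-10],[0,24.3,-10],[0,24.3,-10]],"twist":[0,0,0,0,0,0,0,0,0,0,0,0],"claw":[-1,-1,-1,-1,-1,-1,-1,-1,-1,-1,-1,-1]}' 30
python3 - <<'E'
from station import manip
from h import *
from scipy.spatial.transform import Rotation as R
d=manip.snapshot("wrist"); np.savez("w9.npz",**d); cv2.imwrite("pics/w9.png",d["pixels"][:,:,::-1])
s=manip.sense();M=R.from_quat(s["tool_rot"]).as_matrix();p=np.array(s["tcp_pos"])
print(s["t"],p,s["tool_rot"],M[:,0],s["force"],M.T@(np.array([.5753,-.0205,p[2]])-p)*100)
d=manip.snapshot("scene");cv2.imwrite("pics/s9.png",cv2.resize(d["pixels"][50:240,170:310,::-1],None,fx=3,fy=3,interpolation=cv2.INTER_CUBIC))
E
```

```text
t: 18.32
tcp_pos: [0.5749, -0.0185, 0.3233]
tool_rot: [-0.705, -0.048, 0.706, -0.047]
force: [-0.2, -0.1, -0.1]
finger_gap: 0.26
18.3667 [ 0.57500009 -0.01841732  0.3236176 ] [-0.70498486 -0.04822623  0.70598072 -0.04755844] [-1.46908997e-03  8.46846105e-04 -9.99998562e-01] [ 0.27673974 -0.06301966 -0.83205984] [-0.00022043  0.21040991 -0.0015683 ]
```

View pics/w9.png

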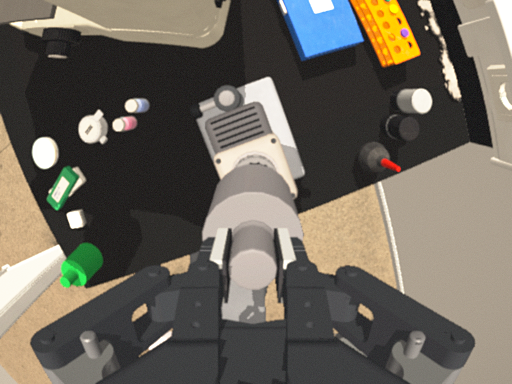

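View pics/s9.png

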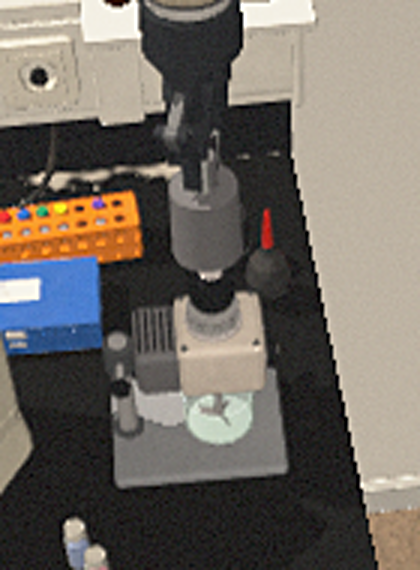

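The guard hangs above the knob. Shift 2 mm in y, then lower it to just above the register, with the rim at about 0.163.

```bash
python3 -m jog '{"linear":[[0,0.1,0],[0,0.2,0],[1,0.2,0],[2,0.2,0],[3.2,0.2,0],[4.5,0.2,0],[5.8,0.2,0],[7,0.2,0],[8,0.2,0],[8.5,0.2,0],[8.5,0.2,0],[8.5,0.2,0]],"twist":[0,0,0,0,0,0,0,0,0,0,0,0],"claw":[-1,-1,-1,-1,-1,-1,-1,-1,-1,-1,-1,-1]}' 30
python3 s.py
```

```text
t: 19.42
tcp_pos: [0.5763, -0.0221, 0.2386]
tool_rot: [-0.705, -0.047, 0.706, -0.047]
force: [-0.7, 0.3, -0.6]
finger_gap: 0.252
{'t': 19.4167, 'q': [-0.2319, 0.4541, 1.5477, 0.0, 1.1404, 1.205], 'tcp_pos': [0.5763, -0.0221, 0.2386], 'force': [-0.7195, 0.2817, -0.5606], 'ft_torque': [0.0088, -0.0118, -0.0208], 'finger_gap': 0.2521}
```

```bash
python3 -m jog '{"linear":[[0,-0.15,0.08],[0,-0.15,0.08],[0,-0.15,0.08],[0,-0.15,0.08]],"twist":[0,0,0,0],"claw":[-1,-1,-1,-1]}' 30
python3 -m jog '{"linear":[[0,0,0],[0,0,0],[0,0,0]],"twist":[0,0,0],"claw":[-1,-1,-1]}' 30
python3 s.py
```

```text
t: 19.75
tcp_pos: [0.5756, -0.0207, 0.2395]
tool_rot: [0.706, 0.047, -0.705, 0.047]
force: [-0.3, 0.3, -1.1]
finger_gap: 0.257
t: 20.0
tcp_pos: [0.5754, -0.0207, 0.239]
tool_rot: [0.706, 0.047, -0.705, 0.047]
force: [-0.5, 0.4, 0.5]
finger_gap: 0.259
{'t': 20.0, 'q': [-0.23, 0.452, 1.5502, -0.0, 1.1392, 1.207], 'tcp_pos': [0.5754, -0.0207, 0.239], 'force': [-0.4811, 0.3969, 0.479], 'ft_torque': [-0.0268, 0.021, 0.0003], 'finger_gap': 0.2589}
```

Aligned. Lower slowly through the register (seat expected at TCP z≈0.230).

```bash
python3 -m jog '{"linear":[[0.1,0,0],[0.2,0,0],[0.3,0,0],[0.4,0,0],[0.5,0,0],[0.5,0,0]],"twist":[0,0,0,0,0,0],"claw":[-1,-1,-1,-1,-1,-1]}' 30
python3 s.py
python3 -m jog '{"linear":[[0.1,0,0],[0.2,0,0],[0.3,0,0],[0.3,0,0]],"twist":[0,0,0,0],"claw":[-1,-1,-1,-1]}' 30
python3 s.py
```

```text
t: 20.5
tcp_pos: [0.5752, -0.0207, 0.2336]
tool_rot: [-0.705, -0.047, 0.706, -0.047]
force: [-0.0, 0.1, -0.5]
finger_gap: 0.256
{'t': 20.5, 'q': [-0.23, 0.4584, 1.5562, 0.0, 1.1276, 1.207], 'tcp_pos': [0.5752, -0.0207, 0.2336], 'force': [-0.0123, 0.0853, -0.5366], 'ft_torque': [-0.0023, -0.0189, -0.002], 'finger_gap': 0.256}
t: 20.83
tcp_pos: [0.5752, -0.0207, 0.2307]
tool_rot: [-0.705, -0.047, 0.706, -0.047]
force: [-0.0, 0.0, -1.1]
finger_gap: 0.259
{'t': 20.8333, 'q': [-0.23, 0.4618, 1.5595, -0.0, 1.1208, 1.207], 'tcp_pos': [0.5752, -0.0207, 0.2307], 'force': [-0.0406, 0.0432, -1.0555], 'ft_torque': [-0.0045, 0.0584, -0.0166], 'finger_gap': 0.259}
```

```bash
python3 -m jog '{"linear":[[0.03,0,0],[0.06,0,0],[0.08,0,0],[0.08,0,0]],"twist":[0,0,0,0],"claw":[-1,-1,-1,-1]}' 30
python3 s.py
python3 -m jog '{"linear":[[0.03,0,0],[0.05,0,0],[0.05,0,0]],"twist":[0,0,0],"claw":[-1,-1,-1]}' 30
python3 s.py
```

```text
t: 21.17
tcp_pos: [0.5754, -0.0207, 0.2303]
tool_rot: [0.706, 0.047, -0.705, 0.047]
force: [-0.1, 1.0, 0.7]
finger_gap: 0.257
{'t': 21.1667, 'q': [-0.23, 0.4621, 1.5599, -0.0, 1.1193, 1.207], 'tcp_pos': [0.5754, -0.0207, 0.2303], 'force': [-0.1111, 1.0011, 0.727], 'ft_torque': [0.0047, 0.0864, 0.0215], 'finger_gap': 0.257}
t: 21.42
tcp_pos: [0.5755, -0.0208, 0.2302]
tool_rot: [0.706, 0.047, -0.705, 0.047]
force: [-0.9, -0.8, 5.5]
finger_gap: 0.256
{'t': 21.4167, 'q': [-0.23, 0.4622, 1.5601, -0.0001, 1.1187, 1.207], 'tcp_pos': [0.5755, -0.0208, 0.2302], 'force': [-0.9002, -0.7993, 5.5235], 'ft_torque': [0.0005, 0.2549, -0.0042], 'finger_gap': 0.2555}
```

Seated at the predicted 0.2302 with 5.5 N. Ease off, open and withdraw straight up.

```bash
python3 -m jog '{"linear":[[-0.06,0,0],[-0.06,0,0],[-0.06,0,0],[-0.06,0,0],[-0.06,0,0],[-0.06,0,0],[-0.5,0,0],[-2,0,0],[-5,0,0],[-8,0,0],[-10,0,0],[-10,0,0],[-10,0,0]],"twist":[0,0,0,0,0,0,0,0,0,0,0,0,0],"claw":[-1,0,0.3,0.3,0.3,0.3,0.3,0.3,0.3,0.3,0.3,0.3,0.3]}' 30
python3 - <<'E'
from station import manip
from h import *
d=manip.snapshot("wrist"); np.savez("w10.npz",**d); cv2.imwrite("pics/w10.png",d["pixels"][:,:,::-1])
g=cv2.convertScaleAbs(d["pixels"][100:260,180:330,::-1],alpha=1.2);cv2.imwrite("pics/w10c.png",cv2.resize(g,None,fx=3.7,fy=3.7,interpolation=cv2.INTER_CUBIC))
d=manip.snapshot("scene");np.savez("s10.npz",**d);cv2.imwrite("pics/s10.png",cv2.resize(d["pixels"][50:240,170:310,::-1],None,fx=3,fy=3,interpolation=cv2.INTER_CUBIC))
print(manip.sense()["force"],manip.sense()["tcp_pos"])
E
```

```text
t: 22.5
tcp_pos: [0.576, -0.0208, 0.3312]
tool_rot: [0.707, 0.047, -0.704, 0.048]
force: [0.3, 0.4, -0.9]
finger_gap: 0.65
[ 0.28675114  0.28980694 -0.24447531] [ 0.57452854 -0.02050413  0.32860679]
```

View pics/w10c.png

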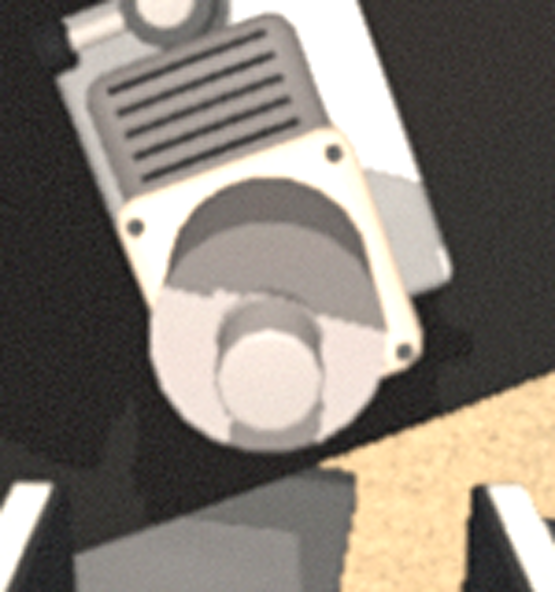

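View pics/s10.png

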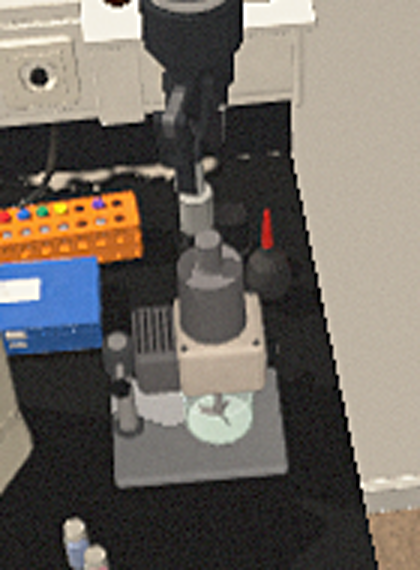

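Both views show the guard sitting upright over the knob on the case top, with the fingers clear. One last check: guard tilt and whether the bystanders moved.

Run:
```python
from h import *
d=load("w10")
f=lambda x,y:(180+x/3.7-.4,100+y/3.7-.4)
print(plane(d,f(269,381),.256,1),plane(d,f(267,337),.224,1))
a=load("scene0")["pixels"].astype(int);b=load("s10")["pixels"].astype(int)
m=(np.abs(a-b).max(2)>45).astype(np.uint8)
n,l,s,c=cv2.connectedComponentsWithStats(m)
print([(c[i].round().tolist(),int(s[i,4])) for i in range(1,n) if s[i,4]>6])
```

```text
[ 0.57481206 -0.02095384  0.256     ] [ 0.57523175 -0.02042956  0.224     ]
[([294.0, 31.0], 7878), ([439.0, 4.0], 45), ([441.0, 107.0], 5950), ([399.0, 5.0], 7), ([395.0, 17.0], 11), ([405.0, 25.0], 21), ([408.0, 43.0], 70), ([414.0, 85.0], 31), ([393.0, 100.0], 61), ([232.0, 108.0], 111), ([395.0, 224.0], 4219), ([240.0, 146.0], 554), ([493.0, 157.0], 367), ([380.0, 162.0], 25), ([418.0, 179.0], 340), ([502.0, 169.0], 7), ([462.0, 172.0], 9), ([449.0, 185.0], 184), ([508.0, 182.0], 7), ([501.0, 192.0], 7), ([471.0, 199.0], 7), ([500.0, 228.0], 192), ([505.0, 217.0], 11), ([461.0, 234.0], 228), ([253.0, 264.0], 650), ([466.0, 248.0], 8), ([409.0, 261.0], 22), ([466.0, 261.0], 7), ([420.0, 268.0], 10), ([461.0, 288.0], 13), ([486.0, 317.0], 704)]
```

The stub and shoulder axes agree within 0.7 mm, so the guard is upright on the axis. On the desk, the only changes are at the guard's old place and at the stirrer head. Handing in.

```bash
python3 -c "
from station import manip
print(manip.sign_off())"
```

```text
the job is handed in; nothing more can be done
None
```

The stirrer is in slow gear with the guard seated over the knob, and the job was handed in at about 23 s.

- **Meshing the knob:** I gripped the knob, eased it down until the teeth touched at about 9 N total, and rocked it under light pressure. The load fell to 3–4 N and the turning torque reversed at about ±0.095 N m, which is the ring's drag. I then pressed it to the stop.
- **Placing the guard:** I lowered the grey guard over the knob. It seated at the predicted height with 5.5 N, and I let go and withdrew straight up.

**Last checks**
- **Knob home:** a probe of the knob top with shut fingers met rigid contact at z = 0.217 m, exactly the home height.
- **Guard upright:** its stub and shoulder axes agree within 0.7 mm and lie on the spindle axis.
- **Other items:** comparing the scene views before and after, nothing else on the desk moved, and the green look-alike was left alone.

**One disagreement:** while the knob was held, travel measured at the gripper was only about 13.5 mm instead of 16. The camera, reading the knob top at about 0.219 m, agreed. I took the 0.217 m touch reading as decisive. The likely cause is that the closing pads pushed the knob down a little at the grasp, but I did not confirm that. Finding the stop took up to 18 N, friction included.

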